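Seal the pantry canisters

ROBOT

A 7-joint arm with a two-finger parallel gripper is mounted at the origin on the work surface. World frame = base frame: x ahead of the robot, y to its left, z up, the work surface at z = 0. Lengths are in mm, angles in rad, forces in N, time in s.
With the tool pointing down it reaches from about 425 to 825 mm from the base axis. Payload 3.6 kg.
Tool frame: the origin (TCP) lies on the centre line of the jaws, within the pads' length; the fingertips stand 17 mm ahead of it and the grasp point (between the pads) lies 2 mm behind it (bot.tip_reach is the distance from the TCP to the fingertips, in mm); z points along the fingers, y is the line along which they close (so a half turn about z gives the same grasp; the last joint's range is limited). The gripper opens to 85 mm and grips with 20 to 120 N. Pads are 22 mm wide; open, the fingers measure 114 mm over their backs; the gripper's body (76 mm by 85 mm) begins 54 mm behind the grasp point. The pads swing forward as they close: fully open they stand 13 mm farther back than shut.
Start: joints at [1.256, 0.615, -0.013, 1.423, 0.008, 1.103, -0.04], TCP at [184.51, -623.234, 248.297] pointing down, gripper open.
Joint ranges: [-3.12, 3.12], [-0.3, 2.06], [-1.34, 1.32], [0.26, 2.42], [-1.36, 4.5], [0.01, 1.98], [-2.84, 2.84]. Speed limits (rad/s): [2.79, 2.79, 3.14, 3.14, 3.14, 3.14, 3.14].

INTERFACE

Orientations are given as a 3x3 rotation matrix whose columns are the frame's x, y, z axes.
In Python, from plant import sensors, viewer, job, bot gives the robot as it stands.
- The arm moves only by the tool jog_arm, never from a script. Its argument "plan" is a list of rows, each a list of 4 numbers: the shift along the tool's x, y, z in mm, then the turn about the tool's z in rad. A call has exactly 5 rows; each row shifts and turns the commanded pose from where the row before left it, along the tool's axes as they then stand; what a row does not reach is not made up. A row lasts 1/10 s, in which the tool goes at most 50 mm and 8.59 degrees, less where a joint would pass 70% of its speed; a pose out of reach is approached as far as the arm can. A call is refused whole if a number of a shift passes 50 or a number of a turn 0.15, either way. A call with a gripper value outside its range is refused whole. "grip" is the closure, from -1 (fully open) to 1 (shut), set as the call begins (left out, the last holds). The fingers move at their own pace and stop on an object; "force" is the grip in N (left out, the last holds). Time passes only in rows, so rows that do not move let the fingers close, or fill a call up. It gives the time, the measured TCP pose, the force, the opening and the grip force at its end, in the units of the state.
- sensors.sense(): the state, without advancing time (a new reading comes with each control period).
- viewer.capture(name): name is "scene" or "top"; returns (picture, depth): 400x640x3 uint8, red, green, blue; 400x640 float32, mm along the optical axis (not along the pixel's ray), 0 where there is no reading.
- viewer.camera_model(name): a dict with "mtx" (3x3 intrinsics, pixels), "R" (3x3) and "t" (3): a world point X has camera coordinates R X + t. Camera axes: x right, y down, z forward; pixel columns grow to the right and rows downward; lengths in mm; the calibration is good to about 2 mm. A picture is of the moment at which its call begins. camera_model takes no time and is no camera call.
- job.job_done(): hands the job in; it is judged then, once.
The state is a dict: "t": time; "qpos": joint angles; "joint_velocities": joint speeds; "effort": joint torques, N m; "ee_pos": TCP position; "eef_rot": TCP orientation; "ft_force": force on the tool from outside, world axes, zero at the start; "ft_torque": the same for the moment, N m; "width": finger opening in mm; "grip_force": force on a finger pad.
Only numpy, scipy, OpenCV 4.12 (cv2) and the standard library are available. Lean on these libraries where they do the work, as an engineer would, in place of code of your own. Each camera call takes 0.05 s, during which the arm holds its last target. There are 200 camera calls.

TASK

Seal the three square storage canisters by pressing the pop-up button on each lid fully down with the closed fingertips, lightly, in order of height: the shortest first, then the middle one, then the tallest. Leave the round canister's button up, as it still has to be filled. Only press the buttons: do not lift, push along or tip any canister, and do not disturb the other things on the counter.

Things in the scene. Friction and masses are not known exactly. Their poses are not given: they have to be found in the camera images.
- can_short: Square canister, the shortest of three, 80 x 80 mm, 80 mm tall to the top of its flat white lid; steel body, standing loose and upright on the counter. Origin: centre of its underside, z up. The lid's button is centred on it.
- button_short (a joint): How far that canister's lid button is pushed down, in m: 0 fully up, 0.012 fully down (hard stop). Starts between 0 and 0.002. It resists with about 4 N of friction plus about 8 N per m/s, has no spring and stays where it is left. About 7 N presses it fully down; over 25 N is too hard.
- button_short_top (a point): Centre of the top of that lid button, untouched: a grey disc 40 mm across, 23 mm above the lid when up, 11 mm when down; z up. Its top 9 mm is a soft springy cap that gives up to 8 mm under the finger (1.5 N per mm), so the fingertip must go 3 to 7 mm past the button's own travel. This point moves with the button, not with the cap's give.
- can_middle: Square canister, the one of middle height of three, 80 x 80 mm, 115 mm tall to the top of its flat white lid; steel body, standing loose and upright on the counter. Origin: centre of its underside, z up. The lid's button is centred on it.
- button_middle (a joint): How far that canister's lid button is pushed down, in m: 0 fully up, 0.012 fully down (hard stop). Starts between 0 and 0.002. It resists with about 4 N of friction plus about 8 N per m/s, has no spring and stays where it is left. About 7 N presses it fully down; over 25 N is too hard.
- button_middle_top (a point): Centre of the top of that lid button, untouched: a grey disc 40 mm across, 23 mm above the lid when up, 11 mm when down; z up. Its top 9 mm is a soft springy cap that gives up to 8 mm under the finger (1.5 N per mm), so the fingertip must go 3 to 7 mm past the button's own travel. This point moves with the button, not with the cap's give.
- can_tall: Square canister, the tallest of three, 80 x 80 mm, 150 mm tall to the top of its flat white lid; steel body, standing loose and upright on the counter. Origin: centre of its underside, z up. The lid's button is centred on it.
- button_tall (a joint): How far that canister's lid button is pushed down, in m: 0 fully up, 0.012 fully down (hard stop). Starts between 0 and 0.002. It resists with about 4 N of friction plus about 8 N per m/s, has no spring and stays where it is left. About 7 N presses it fully down; over 25 N is too hard.
- button_tall_top (a point): Centre of the top of that lid button, untouched: a grey disc 40 mm across, 23 mm above the lid when up, 11 mm when down; z up. Its top 9 mm is a soft springy cap that gives up to 8 mm under the finger (1.5 N per mm), so the fingertip must go 3 to 7 mm past the button's own travel. This point moves with the button, not with the cap's give.
- can_round: Round canister, 84 mm across, 115 mm tall to the top of its flat white lid; steel body, standing loose and upright on the counter. Origin: centre of its underside, z up. The lid's button is centred on it.
- button_round (a joint): How far that canister's lid button is pushed down, in m: 0 fully up, 0.012 fully down (hard stop). Starts between 0 and 0.002. It resists with about 4 N of friction plus about 8 N per m/s, has no spring and stays where it is left. About 7 N presses it fully down; over 25 N is too hard.
- button_round_top (a point): Centre of the top of that lid button, untouched: a grey disc 40 mm across, 23 mm above the lid when up, 11 mm when down; z up. Its top 9 mm is a soft springy cap that gives up to 8 mm under the finger (1.5 N per mm), so the fingertip must go 3 to 7 mm past the button's own travel. This point moves with the button, not with the cap's give.
- spice_jar: Small glass spice jar with dark lid, 42 mm across, 85 mm tall. Bystander, loose. Origin: centre of its underside, on the counter.
- tin: Small tin, 50 mm across, 65 mm tall. Bystander, loose. Origin: centre of its underside, on the counter.
- egg_cup: Small white cup, 46 mm across, 55 mm tall. Bystander, loose. Origin: centre of its underside, on the counter.
- jam_jar: Jam jar, 68 mm across, 95 mm tall. Bystander, loose. Origin: centre of its underside, on the counter.
- carton: Upright carton 50 x 90 x 120 mm (its x, y, z). Bystander, loose. Origin: centre of its underside, on the counter.
- bowl: White bowl, 120 mm across, 50 mm tall. Bystander, loose. Origin: centre of its underside, on the counter.
- spoon: Spoon lying on the counter, about along x, left of the canisters. Bystander, loose. Origin: on it, near the counter.
Things that resemble listed ones, but are neither listed nor needed, are in the scene too. Leave any blue or pink look-alike of the can_short alone. Leave any blue or turquoise look-alike of the can_middle alone.

How it is judged:
By the outcome, as a careful person would: the job done as asked, in the order asked, and still so for the second after the job is handed in, with the robot touching nothing.
It also fails if it takes over 45 s, if anything falls off the work surface, if the arm or the gripper's body presses on something with over 40 N, if the wrist force passes 120 N, or if a joint passes its speed limit or range.

## Working session

There is one attempt and no reset: what is moved stays moved. The work goes in short steps, Python scripts to look and compute and a tool call to move; the robot and the scene stay as the last step left them, time stands still between calls to the robot, and variables do not carry over. Pictures are saved under pics/ and viewed, at most 10 in all, crops included, and the job is handed in when it is done.

Besides the shell and the picture viewer there is one more tool, called after "Emit:" as name([rows], argument=value, ...), one row to a line, values as JSON. jog_arm: Moves the arm, as the interface text tells. Its arguments: {"type":"object","properties":{"plan":{"type":"array","items":{"type":"array","items":{"type":"number"}}},"grip":{"type":"number"},"force":{"type":"number"}},"required":["plan"]}

```bash
mkdir -p pics; python3 - <<'E'
from plant import sensors, viewer, job, bot
import cv2,numpy as np
for n in("scene","top"):
    p,d=viewer.capture(n); np.savez(f"{n}0.npz",p=p,d=d); cv2.imwrite(f"pics/{n}0.png",p[:,:,::-1])
    m=viewer.camera_model(n); print(n,m)
s=sensors.sense(); print(s["t"],s["ee_pos"],s["eef_rot"],s["width"],s["ft_force"],bot.tip_reach)
E
```

```text
scene {'mtx': array([[365.36060255,   0.        , 321.16004057],
       [  0.        , 365.36060255, 191.38912455],
       [  0.        ,   0.        ,   1.        ]]), 'R': array([[-0.05208284,  0.99839509,  0.02224003],
       [ 0.66649902,  0.05133627, -0.74373627],
       [-0.74368436, -0.02391294, -0.66810309]]), 't': array([ -32.23513714, -201.35892544, 1367.48244509])}
top {'mtx': array([[371.73350263,   0.        , 318.18038745],
       [  0.        , 371.73350263, 200.11313937],
       [  0.        ,   0.        ,   1.        ]]), 'R': array([[-1.13617017e-02, -9.99934860e-01, -1.08976036e-03],
       [-9.95199093e-01,  1.14138270e-02, -9.72033403e-02],
       [ 9.72094468e-02, -1.98668358e-05, -9.95263946e-01]]), 't': array([  83.19079188,  445.12506359, 1229.6864899 ])}
0.1 [ 184.32279542 -622.61557928  247.22682701] [[ 9.58850902e-01  2.83909254e-01 -6.95462250e-04]
 [ 2.83910105e-01 -9.58848089e-01  2.32258005e-03]
 [-7.44068071e-06 -2.42445674e-03 -9.99997061e-01]] 85.81116433946167 [-0.18399669 -0.36511487  0.33825427] 17.0
```

View pics/scene0.png

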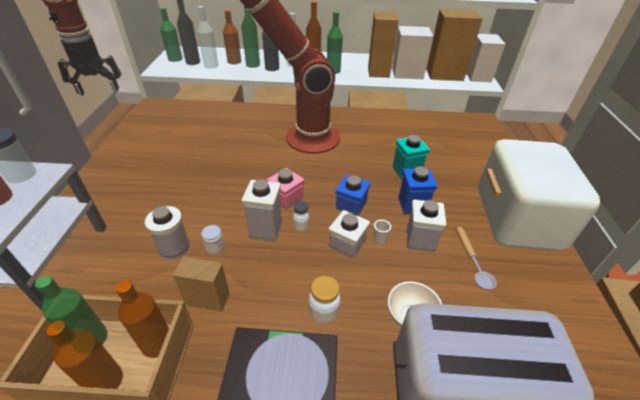

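View pics/top0.png

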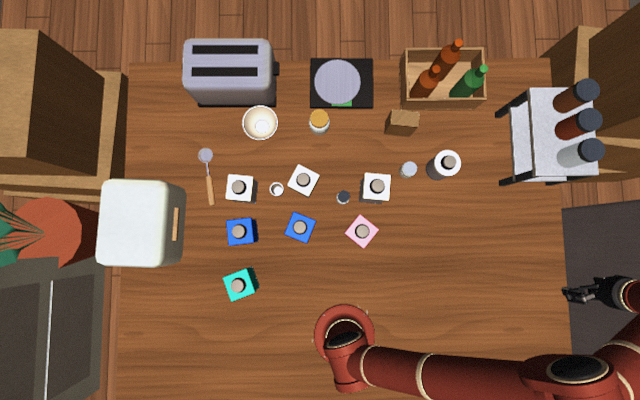

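Scene view: the white-lidded steel canisters are short (349,230), middle (427,222), tall (262,207) and round (167,230). In the top view they are at (304,179), (239,187), (377,186) and (447,163). The look-alikes in the top view are blue at (241,231) and (300,227), pink at (362,231) and turquoise at (239,284); their coloured lids rule them out. I'll measure the button tops and confirm in an enlarged crop.

```bash
cat > h.py <<'E'
import cv2,numpy as np
from plant import viewer
def ray(n,u,v,z):
    m=viewer.camera_model(n); R,t=m["R"],m["t"]; c=-R.T@t
    d=R.T@np.linalg.inv(m["mtx"])@[u,v,1]; return c+d*(z-c[2])/d[2]
def deproj(n,u,v,dep):
    m=viewer.camera_model(n); return m["R"].T@(np.linalg.inv(m["mtx"])@[u,v,1]*dep-m["t"])
def button(n,p,d,u,v,r=9):
    hsv=cv2.cvtColor(p,cv2.COLOR_RGB2HSV)
    m=((hsv[...,2]<165)&(hsv[...,1]<70)).astype(np.uint8)
    k=np.zeros_like(m); cv2.circle(k,(u,v),r,1,-1); m&=k
    c=max(cv2.findContours(m,cv2.RETR_EXTERNAL,cv2.CHAIN_APPROX_NONE)[0],key=cv2.contourArea)
    (cx,cy),(a,b),_=cv2.fitEllipse(c); return cx,cy,a,b
E
python3 - <<'E'
from h import *
f={n:np.load(n+"0.npz") for n in("top","scene")}
L={"short":(304,179,349,222,103),"middle":(239,187,430,208,138),"tall":(377,186,261,188,173),"round":(448,162,166,215,138)}
for k,(u,v,a,b,z) in L.items():
    p,d=f["top"]["p"],f["top"]["d"]; e=button("top",p,d,u,v)
    dep=np.median(d[v-2:v+3,u-2:u+3])
    ps,ds=f["scene"]["p"],f["scene"]["d"]
    s=deproj("scene",a,b,np.median(ds[b-2:b+1,a-2:a+3]))
    print(k,np.round(e,1),"ray",ray("top",e[0],e[1],z-1).round(1),"top dep",deproj("top",e[0],e[1],dep).round(1),"scene",s.round(1))
a=cv2.resize(f["top"]["p"][150:260,215:475],None,fx=3,fy=3,interpolation=cv2.INTER_CUBIC)
b=cv2.resize(f["scene"]["p"][160:260,140:460],(780,244),interpolation=cv2.INTER_CUBIC)
cv2.imwrite("pics/c.png",np.vstack([a,b])[:,:,::-1])
E
```

```text
short [302.8 179.3  12.6  12.9] ray [505.  126.1 102. ] top dep [505.1 126.1 101.7] scene [518.4 126.7  99.9]
middle [238.2 186.6  12.9  13.7] ray [479.2 322.9 137. ] top dep [479.1 322.7 138. ] scene [490.9 324.4 136.4]
tall [376.9 185.8  13.2  13.8] ray [472.1 -96.8 172. ] top dep [472.1 -96.7 172.7] scene [488.1 -93.2 171.4]
round [447.9 162.2  12.9  13.1] ray [ 547.8 -323.3  137. ] top dep [ 547.7 -323.   137.8] scene [ 559.7 -311.3  133.8]
```

View pics/c.png

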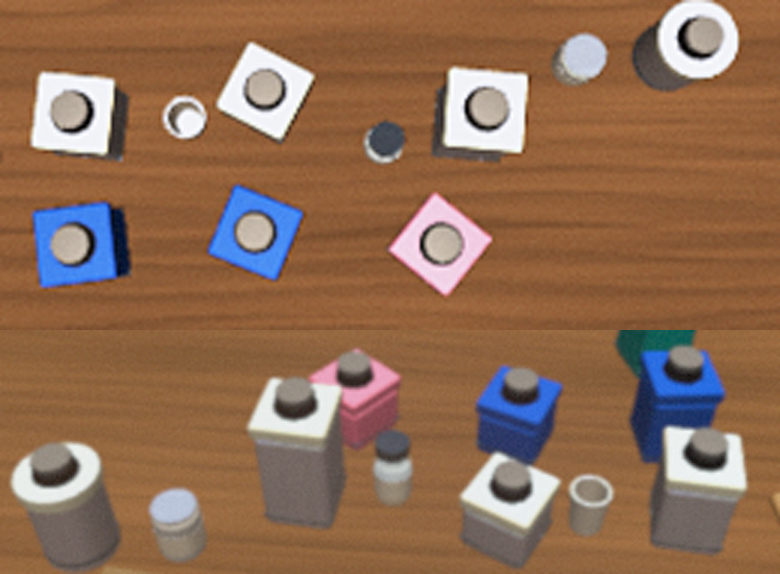

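The crop confirms the four white-lidded canisters: short is the low square one, top (303,179); middle is the left square one, top (238,187); tall is top (377,186); the round one, top (448,162), is left alone. Next I close the fingers and travel.

Emit:
jog_arm([
  [37,-20,0,0],
  [37,-20,0,0],
  [37,-20,0,0],
  [37,-20,0,0],
  [37,-20,0,0],
], grip=1, force=40)

```text
t: 0.6
ee_pos: [334.4, -473.2, 247.8]
eef_rot: [[0.959, 0.284, -0.0], [0.284, -0.959, 0.001], [-0.0, -0.001, -1.0]]
ft_force: [0.1, -0.8, 0.5]
width: 12.4
grip_force: 0.0
```

Emit:
jog_arm([
  [37,-20,0,0],
  [37,-20,0,0],
  [37,-20,0,0],
  [37,-20,0,0],
  [37,-20,0,0],
])

```text
t: 1.1
ee_pos: [483.3, -325.0, 247.9]
eef_rot: [[0.959, 0.284, -0.001], [0.284, -0.959, 0.0], [-0.001, -0.001, -1.0]]
ft_force: [0.6, -1.1, 0.3]
width: -0.2
grip_force: 0.0
```

Emit:
jog_arm([
  [15,-43,0,0],
  [15,-43,0,0],
  [15,-43,0,0],
  [15,-43,0,0],
  [15,-43,0,0],
])

```text
t: 1.6
ee_pos: [493.0, -97.1, 248.1]
eef_rot: [[0.959, 0.284, -0.001], [0.284, -0.959, 0.0], [-0.0, -0.0, -1.0]]
ft_force: [0.0, 0.1, 0.4]
width: -0.5
grip_force: 0.0
```

Emit:
jog_arm([
  [15,-43,0,0],
  [15,-43,0,0],
  [15,-43,0,0],
  [15,-43,0,0],
  [0,0,0,0],
])

```text
t: 2.1
ee_pos: [501.2, 92.0, 248.2]
eef_rot: [[0.955, 0.297, -0.0], [0.297, -0.955, 0.006], [0.001, -0.006, -1.0]]
ft_force: [-0.3, 0.3, -0.0]
width: -0.2
grip_force: 0.0
```

Emit:
jog_arm([
  [7,-16,0,0],
  [7,-16,0,0],
  [0,0,40,0],
  [0,0,40,0],
  [0,0,16,0],
])

```text
t: 2.6
ee_pos: [504.0, 116.5, 148.8]
eef_rot: [[0.959, 0.284, -0.007], [0.284, -0.959, -0.002], [-0.007, 0.0, -1.0]]
ft_force: [-0.2, 0.4, 0.0]
width: -0.1
grip_force: 0.0
```

Emit:
jog_arm([
  [0,0,0,0],
  [0,0,0,0],
  [0,0,0,0],
  [0,0,0,0],
  [0,0,0,0],
])

```text
t: 3.1
ee_pos: [507.0, 117.7, 153.4]
eef_rot: [[0.959, 0.284, 0.002], [0.284, -0.959, 0.001], [0.002, 0.0, -1.0]]
ft_force: [0.2, 0.1, 0.2]
width: 0.2
grip_force: 0.0
```

```bash
python3 - <<'E'
from h import *
p,d=viewer.capture("scene"); cv2.imwrite("pics/s1.png",cv2.resize(p[120:270,230:470],None,fx=3,fy=3)[:,:,::-1])
E
```

```text
(no output)
```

View pics/s1.png

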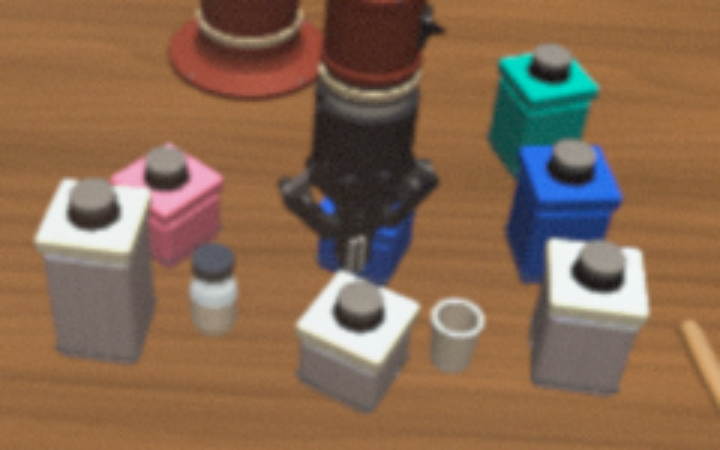

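The closed tips (crop 355,260) hang above and about 8 mm short in y of the short canister's button (360,295).

Emit:
jog_arm([
  [0.4,-8.5,0,0],
  [0,0,12,0],
  [0,0,10,0],
  [0,0,0,0],
  [0,0,0,0],
])

```text
t: 3.65
ee_pos: [504.0, 125.6, 129.6]
eef_rot: [[0.959, 0.284, -0.002], [0.284, -0.959, -0.001], [-0.002, 0.0, -1.0]]
ft_force: [0.2, 0.0, 0.0]
width: 0.1
grip_force: 0.0
```

```bash
python3 - <<'E'
from plant import sensors
import numpy as np
s=sensors.sense();print(s["ee_pos"],s["ft_force"],s["qpos"])
E
```

```text
[504.03259981 125.62520137 129.57583977] [0.16271862 0.00370455 0.04875836] [-0.2164971   0.57496987 -0.10431004  1.9300756   0.09473107  0.6428932
 -1.66320636]
```

Emit:
jog_arm([
  [0,0,4,0],
  [0,0,4,0],
  [0,0,4,0],
  [0,0,3,0],
  [0,0,2,0],
])

```text
t: 4.15
ee_pos: [504.5, 125.8, 113.4]
eef_rot: [[0.959, 0.284, 0.0], [0.284, -0.959, -0.0], [0.0, 0.0, -1.0]]
ft_force: [-1.3, -1.8, 3.4]
width: 0.2
grip_force: 1.9
```

Emit:
jog_arm([
  [0,0,2,0],
  [0,0,2,0],
  [0,0,2,0],
  [0,0,1,0],
  [0,0,0,0],
])

```text
t: 4.65
ee_pos: [504.5, 125.8, 106.2]
eef_rot: [[0.959, 0.284, 0.0], [0.284, -0.959, 0.0], [0.0, 0.0, -1.0]]
ft_force: [0.3, -0.4, 3.4]
width: 0.1
grip_force: 1.8
```

Emit:
jog_arm([
  [0,0,1,0],
  [0,0,1,0],
  [0,0,1,0],
  [0,0,0,0],
  [0,0,0,0],
])

```text
t: 5.15
ee_pos: [504.5, 125.9, 103.7]
eef_rot: [[0.959, 0.284, 0.0], [0.284, -0.959, 0.0], [0.0, 0.0, -1.0]]
ft_force: [-0.7, -1.0, 5.7]
width: -0.2
grip_force: 3.3
```

Emit:
jog_arm([
  [0,0,1,0],
  [0,0,1,0],
  [0,0,0,0],
  [0,0,0,0],
  [0,0,0,0],
])

```text
t: 5.65
ee_pos: [504.5, 125.9, 102.1]
eef_rot: [[0.959, 0.284, 0.001], [0.284, -0.959, 0.0], [0.001, 0.0, -1.0]]
ft_force: [-1.6, -1.5, 9.2]
width: 0.2
grip_force: 4.5
```

Force rises with the cap's stiffness well past friction, so the short button is on its stop. Next is the middle one.

Emit:
jog_arm([
  [0,0,-8,0],
  [0,0,-20,0],
  [0,0,-35,0],
  [0,0,-35,0],
  [0,0,0,0],
])

```text
t: 6.15
ee_pos: [507.1, 127.1, 203.4]
eef_rot: [[0.959, 0.284, 0.009], [0.284, -0.959, 0.003], [0.01, -0.0, -1.0]]
ft_force: [-0.0, 0.4, 0.0]
width: -0.0
grip_force: 0.0
```

Emit:
jog_arm([
  [6.3,-39,0,0],
  [6.3,-39,0,0],
  [6.3,-39,0,0],
  [6.3,-39,0,0],
  [6.3,-39,0,0],
])

```text
t: 6.65
ee_pos: [478.3, 323.1, 198.1]
eef_rot: [[0.959, 0.284, -0.002], [0.284, -0.959, -0.001], [-0.002, 0.0, -1.0]]
ft_force: [-0.2, 0.1, -1.0]
width: 0.2
grip_force: 0.0
```

Emit:
jog_arm([
  [0,0,0,0],
  [0,0,0,0],
  [0,0,0,0],
  [0,0,0,0],
  [0,0,0,0],
])

```text
t: 7.15
ee_pos: [479.8, 320.4, 199.3]
eef_rot: [[0.96, 0.282, 0.0], [0.282, -0.96, -0.001], [-0.0, 0.001, -1.0]]
ft_force: [-0.4, 0.4, -0.0]
width: 0.4
grip_force: 0.0
```

Emit:
jog_arm([
  [0,-2.6,8,0],
  [0,0,12,0],
  [0,0,10,0],
  [0,0,4,0],
  [0,0,0,0],
])

```text
t: 7.65
ee_pos: [478.0, 323.9, 164.0]
eef_rot: [[0.959, 0.284, -0.002], [0.284, -0.959, -0.001], [-0.002, 0.001, -1.0]]
ft_force: [-0.8, -0.3, -0.5]
width: -0.3
grip_force: 0.0
```

```bash
python3 - <<'E'
from h import *
p,d=viewer.capture("top"); u,v=303,179
e=button("top",p,d,u,v); print(e,deproj("top",e[0],e[1],np.median(d[v-2:v+3,u-2:u+3])))
from plant import sensors
s=sensors.sense();print(s["ee_pos"],s["ft_force"])
E
```

```text
(302.7684631347656, 179.5130615234375, 13.084813117980957, 13.28665542602539) [505.96506254 126.60662339  91.26098044]
[478.33660955 324.19657135 164.77232791] [ 0.4802754   0.66273647 -0.03974111]
```

The depth image puts the short button top at 91 mm, so it is down, and the canister has not moved. Pressing the middle one.

Emit:
jog_arm([
  [0,0,4,0],
  [0,0,4,0],
  [0,0,3,0],
  [0,0,3,0],
  [0,0,2,0],
])

```text
t: 8.2
ee_pos: [478.6, 324.3, 149.6]
eef_rot: [[0.959, 0.284, 0.0], [0.284, -0.959, 0.0], [0.0, -0.0, -1.0]]
ft_force: [-1.0, -0.3, 4.2]
width: 0.1
grip_force: 1.9
```

Emit:
jog_arm([
  [0,0,2,0],
  [0,0,2,0],
  [0,0,2,0],
  [0,0,1,0],
  [0,0,0,0],
])

```text
t: 8.7
ee_pos: [478.5, 324.3, 142.2]
eef_rot: [[0.959, 0.284, 0.0], [0.284, -0.959, 0.0], [0.0, -0.0, -1.0]]
ft_force: [-1.2, -0.6, 4.2]
width: -0.0
grip_force: 1.8
```

Emit:
jog_arm([
  [0,0,1,0],
  [0,0,1,0],
  [0,0,1,0],
  [0,0,1,0],
  [0,0,0,0],
])

```text
t: 9.2
ee_pos: [478.6, 324.3, 138.7]
eef_rot: [[0.959, 0.284, 0.0], [0.284, -0.959, 0.0], [0.0, -0.0, -1.0]]
ft_force: [-2.8, -0.9, 6.7]
width: 0.1
grip_force: 3.3
```

Emit:
jog_arm([
  [0,0,1,0],
  [0,0,1,0],
  [0,0,0,0],
  [0,0,0,0],
  [0,0,0,0],
])

```text
t: 9.7
ee_pos: [478.6, 324.4, 137.3]
eef_rot: [[0.959, 0.284, 0.0], [0.284, -0.959, 0.0], [0.001, -0.0, -1.0]]
ft_force: [-1.3, -1.2, 9.1]
width: 0.0
grip_force: 4.4
```

Emit:
jog_arm([
  [0,0,-8,0],
  [0,0,-20,0],
  [0,0,-32,0],
  [0,0,-30,0],
  [0,0,0,0],
])

```text
t: 10.2
ee_pos: [480.7, 326.1, 230.3]
eef_rot: [[0.959, 0.284, 0.008], [0.284, -0.959, 0.006], [0.009, -0.003, -1.0]]
ft_force: [0.6, 0.2, -0.3]
width: -0.1
grip_force: 0.0
```

Emit:
jog_arm([
  [-12.5,40,0,0],
  [-12.5,40,0,0],
  [-12.5,40,0,0],
  [-12.5,40,0,0],
  [-12.5,40,0,0],
])

```text
t: 10.7
ee_pos: [474.7, 113.1, 225.3]
eef_rot: [[0.959, 0.284, -0.001], [0.284, -0.959, -0.0], [-0.001, -0.0, -1.0]]
ft_force: [0.7, -0.7, -0.3]
width: 0.1
grip_force: 0.0
```

Emit:
jog_arm([
  [-12.5,40,0,0],
  [-12.5,40,0,0],
  [-12.5,40,0,0],
  [-12.5,40,0,0],
  [-12.5,40,0,0],
])

```text
t: 11.2
ee_pos: [471.5, -96.3, 225.3]
eef_rot: [[0.959, 0.284, -0.001], [0.284, -0.959, 0.0], [-0.001, -0.001, -1.0]]
ft_force: [0.4, -0.4, 0.4]
width: -0.2
grip_force: 0.0
```

Emit:
jog_arm([
  [0,0,0,0],
  [0,0,0,0],
  [0,0,0,0],
  [0,0,0,0],
  [0,0,0,0],
])

```text
t: 11.7
ee_pos: [472.3, -93.2, 226.2]
eef_rot: [[0.958, 0.287, -0.0], [0.287, -0.958, 0.001], [-0.0, -0.001, -1.0]]
ft_force: [-0.2, -0.4, 0.1]
width: 0.1
grip_force: 0.0
```

```bash
python3 - <<'E'
from h import *
p,d=viewer.capture("top"); u,v=238,187
e=button("top",p,d,u,v); print(e,deproj("top",e[0],e[1],np.median(d[v-2:v+3,u-2:u+3])))
from plant import sensors
s=sensors.sense();print(s["ee_pos"],s["ft_force"])
E
```

```text
(238.55795288085938, 186.961181640625, 13.237129211425781, 13.841909408569336) [479.57876229 324.10777947 126.14499134]
[472.36464996 -93.51558637 226.30063721] [-0.1695035  -0.6669135   0.11173206]
```

The middle button top is at 126 mm, so it is down. Now the tall one.

Emit:
jog_arm([
  [-1,3.2,8,0],
  [0,0,10,0],
  [0,0,8,0],
  [0,0,0,0],
  [0,0,0,0],
])

```text
t: 12.25
ee_pos: [472.0, -98.0, 199.9]
eef_rot: [[0.959, 0.284, -0.001], [0.284, -0.959, 0.0], [-0.001, -0.001, -1.0]]
ft_force: [-0.3, 1.1, -0.4]
width: 0.1
grip_force: 0.0
```

Emit:
jog_arm([
  [0,0,4,0],
  [0,0,4,0],
  [0,0,4,0],
  [0,0,2,0],
  [0,0,2,0],
])

```text
t: 12.75
ee_pos: [472.3, -98.1, 184.5]
eef_rot: [[0.959, 0.284, 0.0], [0.284, -0.959, -0.0], [0.0, 0.0, -1.0]]
ft_force: [-1.0, -0.5, 2.4]
width: -0.0
grip_force: 1.9
```

Emit:
jog_arm([
  [0,0,2,0],
  [0,0,2,0],
  [0,0,2,0],
  [0,0,1,0],
  [0,0,0,0],
])

```text
t: 13.25
ee_pos: [472.3, -98.1, 177.3]
eef_rot: [[0.959, 0.284, 0.0], [0.284, -0.959, 0.0], [0.0, 0.0, -1.0]]
ft_force: [0.4, 0.4, 4.0]
width: -0.0
grip_force: 1.8
```

Emit:
jog_arm([
  [0,0,1,0],
  [0,0,1,0],
  [0,0,1,0],
  [0,0,1,0],
  [0,0,0,0],
])

```text
t: 13.75
ee_pos: [472.3, -98.1, 173.6]
eef_rot: [[0.959, 0.284, 0.0], [0.284, -0.959, 0.0], [0.0, 0.0, -1.0]]
ft_force: [-1.3, -0.2, 7.1]
width: -0.1
grip_force: 3.3
```

Emit:
jog_arm([
  [0,0,1,0],
  [0,0,0.5,0],
  [0,0,0,0],
  [0,0,0,0],
  [0,0,0,0],
])

```text
t: 14.25
ee_pos: [472.3, -98.1, 172.5]
eef_rot: [[0.959, 0.284, 0.001], [0.284, -0.959, -0.0], [0.001, 0.0, -1.0]]
ft_force: [-1.3, -1.0, 8.1]
width: 0.3
grip_force: 4.2
```

Retract up and sideways, toward −y, to clear the view.

Emit:
jog_arm([
  [0,0,-8,0],
  [0,0,-20,0],
  [0,0,-30,0],
  [0,0,-30,0],
  [0,0,0,0],
])

```text
t: 14.75
ee_pos: [474.3, -98.4, 263.1]
eef_rot: [[0.959, 0.284, 0.008], [0.284, -0.959, -0.001], [0.007, 0.003, -1.0]]
ft_force: [0.6, -0.0, 0.3]
width: 0.1
grip_force: 0.0
```

Emit:
jog_arm([
  [-12,40,0,0],
  [-12,40,0,0],
  [-12,40,0,0],
  [-6,20,0,0],
  [0,0,0,0],
])

```text
t: 15.25
ee_pos: [469.8, -248.4, 258.3]
eef_rot: [[0.961, 0.277, -0.003], [0.277, -0.961, -0.001], [-0.003, 0.001, -1.0]]
ft_force: [-0.9, 0.3, -0.6]
width: -0.0
grip_force: 0.0
```

Emit:
jog_arm([
  [0,0,0,0],
  [0,0,0,0],
  [0,0,0,0],
  [0,0,0,0],
  [0,0,0,0],
])

```text
t: 15.75
ee_pos: [471.8, -243.5, 259.9]
eef_rot: [[0.958, 0.285, 0.0], [0.285, -0.958, 0.0], [0.0, -0.0, -1.0]]
ft_force: [-0.3, 0.5, -0.8]
width: 0.1
grip_force: 0.0
```

```bash
python3 - <<'E'
from h import *
p,d=viewer.capture("top"); cv2.imwrite("pics/topf.png",p[:,:,::-1])
for k,(u,v) in {"s":(303,179),"m":(238,187),"t":(377,186),"r":(448,162)}.items():
    e=button("top",p,d,u,v); print(k,np.round(e,1),deproj("top",e[0],e[1],np.median(d[v-2:v+3,u-2:u+3])).round(1))
E
```

```text
s [302.8 179.5  13.1  13.3] [506.1 126.6  90.5]
m [238.6 186.9  13.4  13.7] [479.7 324.  126.2]
t [376.7 186.   13.7  14.3] [473.2 -97.9 160.7]
r [445.8 161.5   9.4  15.5] [ 487.9 -208.2  448.2]
```

View pics/topf.png

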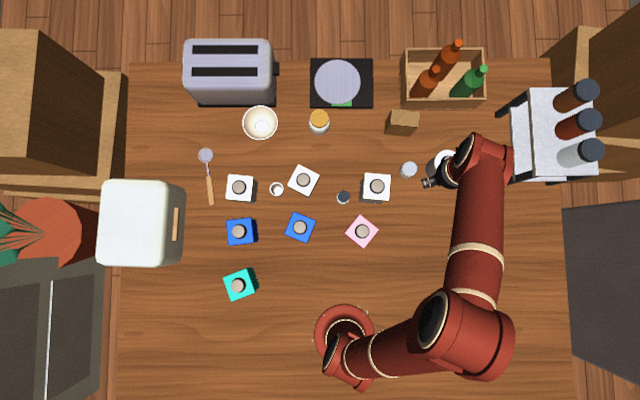

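The final top view shows all three square canisters in place at (303,179), (239,187) and (377,186), with button tops at 91, 126 and 161 mm, so all are down. The other items have not moved, and the arm only hides part of the round canister from above, about 100 mm clear of it.

```bash
python3 -c "
from plant import job; print(job.job_done())"
```

```text
the job is handed in; nothing more can be done
None
```

I pressed the short, middle and tall buttons fully down, in that order and with about 9 N at most. I never touched the round canister, and I've handed the job in.

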